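# Turn a press's star wheel until its oiler stem points straight up

## Task

The hand press on the craft table is due for oiling: turn its five-spoked star wheel by gently pushing one spoke after another with the closed fingertips until the short oiler stem on the hub points straight up, and leave it standing there. Only push the spokes, without pinching or gripping anything; do not touch the oiler stem, and leave the painting things around the press where they are.

Things in the scene. Friction and masses are not known exactly. Their poses are not given: they have to be found in the camera images.
- press: White-painted tabletop printing press, fixed to the table, placed and turned a little differently in each run. Origin on the table (z = 0) under the middle of the star wheel. x axis level, along the axle, away from the robot; y level, in the wheel's plane; z up. Frames, rollers and bed lie on the robot's side of the wheel: x from -45 to -290 mm, y within +-210 mm, height at most 262 mm.
- wheel: Upright steel star wheel on the press's far side, facing away from the robot: hub 66 mm in diameter, 34 mm thick, five straight round spokes, no rim. Origin on the axle in the spokes' plane, 180 mm above the table; x along the axle, z along the oiler stem. Turns about x both ways without end; friction of about 0.22 N m (2 N at a spoke) holds it where it is left.
- spoke_end (a point): Outer end of one of the five equal spokes, on its centre line, 165 mm from the axle. Spokes are 14 mm in diameter with hemispherical ends, 72 degrees apart, all in the plane x = 0 of the wheel; this one stands 36 degrees from the oiler stem, the others 108, 180, 252 and 324 degrees. A spoke leaning more than 40 degrees towards the finger that pushes it tends to jam.
- stem: The oiler stem: a dark steel tube 14 mm in diameter with a cap 22 mm in diameter, standing radially on the hub midway between two spokes and turning with the wheel. It ends 84 mm from the axle. Origin at its foot, 32 mm from the axle; z axis outwards along it, to end pointing up. It starts within 80 degrees of straight down. Not to be touched.
- cup: Bystander: lidded glass tumbler, 78 mm wide, 107 mm high; origin under its centre.
- palette: Bystander: white flower-shaped palette, 154 mm wide, 11 mm high; origin under its centre.
- eraser: Bystander: eraser, 48 x 22 x 14 mm; origin under its centre.
- ink: Bystander: small ink jar, 44 mm wide, 55 mm high; origin under its centre.
- phone: Bystander: black phone lying flat, 150 x 72 x 9 mm; origin under its centre.
- fan: Bystander: round paper fan with painted blots, disc 200 mm wide, 5 mm thick, flat handle reaching to 260 mm from the disc's centre along its -x; origin under the disc's centre.
- pencil: Bystander: pencil along its x, 184 mm long, 8 mm thick; origin under its middle.
- brush: Bystander: bamboo brush along its x, 225 mm long, 9 mm thick; origin under its middle.

How it is judged:
By the outcome, as a careful person would: the job done as asked, in the order asked, and still so for the second after the job is handed in, with the robot touching nothing.
It also fails if it takes over 54 s, if anything falls off the work surface, if the arm or the gripper's body presses on something with over 40 N, if the wrist force passes 120 N, or if a joint passes its speed limit or range.

## Robot

A 7-joint arm with a two-finger parallel gripper is mounted at the origin on the work surface. World frame = base frame: x ahead of the robot, y to its left, z up, the work surface at z = 0. Lengths are in m, angles in rad, forces in N, time in s.
With the tool pointing down it reaches from about 0.4 to 0.875 m from the base axis. Payload 6.5 kg.
Tool frame: the origin (TCP) lies at the very end of the fingers, on their centre line; the grasp point (between the pads) lies manip.grip_point_offset behind it (manip.grip_point_offset is the distance from the TCP to the grasp point, in m); z points along the fingers, x is the direction in which the jaws open and shut, and the axes are right-handed (so a half turn about z gives the same grasp; the last joint's range is limited). The gripper opens to 85 mm and grips with 20 to 120 N. Pads are 22 mm wide; open, the fingers measure 114 mm over their backs; the gripper's body (76 mm by 85 mm) begins 54 mm behind the grasp point. The pads swing forward as they close: fully open they stand 13 mm farther back than shut.
Start: joints at [-1.324, 0.536, -0.004, 1.538, 0.003, 1.067, -0.071], TCP at [0.2, 0.618, 0.231] pointing down, gripper open.
Joint ranges: [-2.7, 2.7], [-0.37, 2.16], [-1.27, 1.26], [0.24, 2.4], [-1.31, 4.45], [0.19, 1.91], [-2.76, 2.76]. Speed limits (rad/s): [2.39, 2.39, 3.14, 3.14, 3.14, 3.14, 3.14].

## Interface

Orientations are given as a rotation vector (axis times angle).
In Python, from plant import manip, jaws, solver, capture gives the robot as it stands. Calls block until the motion is done:
- manip.movep(position, orientation): joint-space move of the TCP to a pose.
- manip.servo_line(position, orientation=None, v=0.15, guard=None): straight line of the TCP; orientation=None keeps the orientation; v is the mean speed in m/s. With guard (N) it stops when the force on the tool has changed by that much, and returns True; else False.
- manip.movej(angles): joint-space move.
- jaws.set_gripper(opening, strength=None): finger opening in m; strength is the grip in N (None keeps the last); returns when the fingers have stopped.
- manip.pause(seconds).
- solver.ik(position, orientation): joint angles nearest the present ones, or None.
- manip.get_obs(): the state.
- capture(name): name is "scene" or "side" or "wrist"; returns a dict with "color" (384x512x3 uint8, red, green, blue), "range_z" (384x512 float32, m along the optical axis (not along the pixel's ray), 0 where there is no reading), "vertical_fov" (degrees; the focal length in pixels is half the picture's height over the tangent of half this angle, whatever the lens; pixels are square), "cx", "cy" (the principal point, pixels), "cam_to_world" (4x4, takes a point from camera to world coordinates). Camera axes: x right, y down, z forward; pixel columns grow to the right and rows downward; lengths in m; the calibration is good to about 2 mm. A picture is of the moment at which its call begins.
A pose or a line that the arm cannot do raises manip.PlanningError and nothing moves.
- manip.hand_in(): hands the job in, once; it reports no verdict.
The state is a dict: "t": time; "qpos": joint angles; "dq": joint speeds; "tau": joint torques, N m; "ee_pos": TCP position; "tool_rot": TCP orientation; "ft_force": force on the tool from outside, world axes, zero at the start; "wrist_torque": the same for the moment, N m; "opening": finger opening in m.
Only numpy, scipy, OpenCV 4.12 (cv2) and the standard library are available. Lean on these libraries where they do the work, as an engineer would, in place of code of your own. Each camera call takes 0.05 s, during which the arm holds its last target.

## Working session

There is one attempt and no reset: what is moved stays moved. The work goes in short steps, each a Python script; the robot and the scene stay as the last script left them, time stands still between calls to the robot, and variables do not carry over. Pictures are saved under pics/ and viewed, and the job is handed in when it is done.

```bash
ls; mkdir -p pics
python3 - <<'E'
from plant import manip, jaws, solver, capture
import cv2, numpy as np
o=manip.get_obs(); print(o['t'],o['ee_pos'],o['tool_rot'],manip.grip_point_offset)
for n in ("scene","side","wrist"):
    c=capture(n); cv2.imwrite(f"pics/{n}0.png",cv2.cvtColor(c["color"],cv2.COLOR_RGB2BGR))
    np.savez(f"{n}0.npz",**c)
    print(n,c["vertical_fov"],c["cx"],c["cy"],np.round(c["cam_to_world"],3).tolist())
E
```

```text
pics
0.0 [0.19983831 0.6178497  0.23040312] [ 2.53938212e+00  1.84774958e+00 -2.13038638e-03] 0.0187
scene 50.25845776817669 258.52185244447656 190.98488157360677 [[-0.574, 0.43, -0.696, 1.328], [0.818, 0.32, -0.477, 0.634], [0.018, -0.844, -0.536, 0.808], [0.0, 0.0, 0.0, 1.0]]
side 55.35817153572496 255.05364696107623 195.00741012624297 [[0.841, -0.374, 0.392, 0.035], [-0.542, -0.591, 0.598, -0.722], [0.008, -0.715, -0.699, 1.111], [0.0, 0.0, 0.0, 1.0]]
wrist 67.76685737583595 252.0423897541761 188.74481076775996 [[0.308, 0.9, 0.308, 0.119], [0.951, -0.291, -0.1, 0.644], [-0.001, 0.324, -0.946, 0.373], [0.0, 0.0, 0.0, 1.0]]
```

View pics/scene0.png

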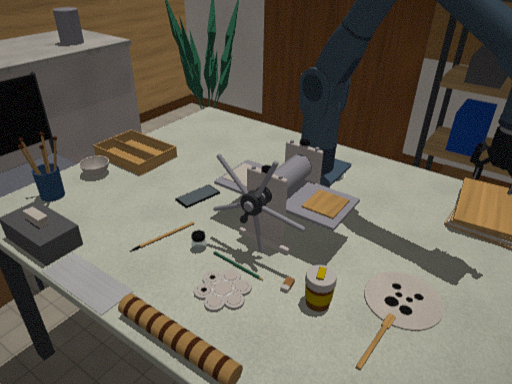

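View pics/side0.png

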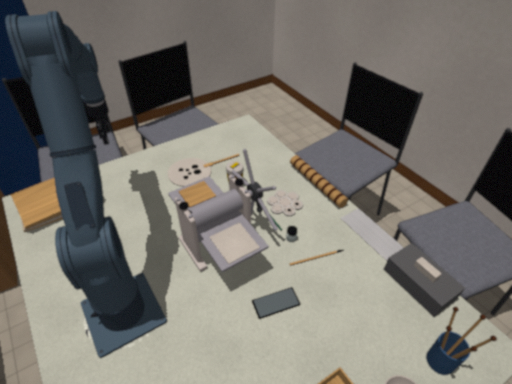

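View pics/wrist0.png

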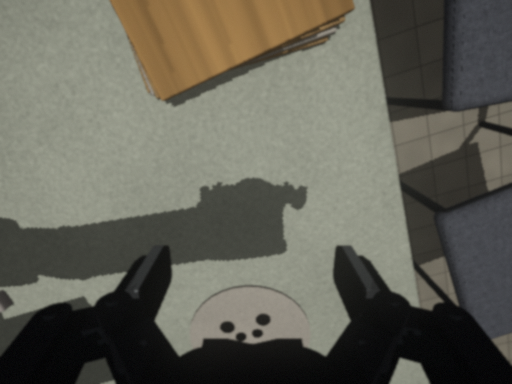

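Run:
```python
import cv2
a=cv2.imread("pics/scene0.png")[130:270,180:340]; cv2.imwrite("pics/s1.png",cv2.resize(a,None,fx=5,fy=5,interpolation=cv2.INTER_CUBIC)[:600*2][:,:800])
b=cv2.resize(a,(640,560),interpolation=cv2.INTER_CUBIC); cv2.imwrite("pics/s1.png",b)
```

```text
(no output)
```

View pics/s1.png

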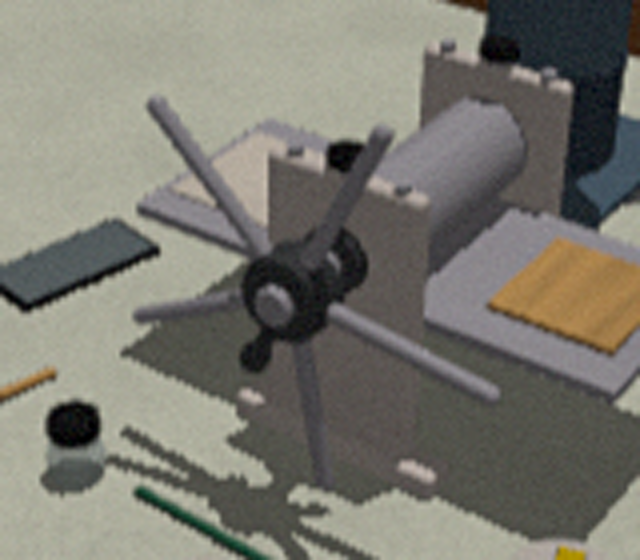

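```bash
cat > h.py <<'E'
import numpy as np, cv2
from scipy.optimize import least_squares
def f(c): return 192/np.tan(np.radians(float(c["vertical_fov"]))/2)
def proj(c,P):
    T=np.linalg.inv(c["cam_to_world"]); p=np.atleast_2d(P)@T[:3,:3].T+T[:3,3]
    return np.c_[f(c)*p[:,0]/p[:,2]+float(c["cx"]), f(c)*p[:,1]/p[:,2]+float(c["cy"])]
def cloud(c):
    z=c["range_z"]; v,u=np.mgrid[0:384,0:512]
    P=np.stack([(u-float(c["cx"]))/f(c)*z,(v-float(c["cy"]))/f(c)*z,z],-1)
    W=P@c["cam_to_world"][:3,:3].T+c["cam_to_world"][:3,3]; W[z==0]=np.nan
    return W
# press frame: yaw psi; wheel angle th: z-stem = cos th * zhat + rot about x
def wpt(x,y,psi,ang,r,dx=0,h=.18):
    # rot about +x: z->(0,-sin,cos)
    ex=np.array([np.cos(psi),np.sin(psi),0]); ey=np.array([-np.sin(psi),np.cos(psi),0])
    ang=np.atleast_1d(ang)[:,None]
    return np.array([x,y,h])+r*(-np.sin(ang)*ey+np.cos(ang)*np.array([0,0,1]))+dx*ex
E
python3 - <<'E'
from h import *
c=np.load("scene0.npz"); W=cloud(c)
px=np.array([[218.75,155.75],[275.75,163],[303.25,228.25],[261.25,251.25],[215,209]])
hub=[243.75+4,207]
for u,v in px:
    w=W[int(v)-4:int(v)+5,int(u)-4:int(u)+5].reshape(-1,3); w=w[np.isfinite(w).all(1)]
    cam=c["cam_to_world"][:3,3]; d=np.linalg.norm(w-cam,axis=1); print(u,v,np.round(w[np.argmin(d)],3),np.round(W[int(v),int(u)],3))
# order clockwise in image from far side (looking -x): UL,UR,R,bottom,L
# seen from +x looking -x with image right=+y: rot about +x positive = counterclockwise (z->-y=left)
def res(p):
    x,y,psi,th=p
    # th=stem angle; stem between bottom & L. L=th-36 (ccw: bottom->R.. ) 
    angL=th-np.radians(36); order=[angL-np.radians(72),angL-np.radians(144),angL-np.radians(216),angL-np.radians(288),angL]
    P=wpt(x,y,psi,np.array(order),.165)
    return (proj(c,P)-px).ravel()
w0=W[207,248]; print(w0)
best=None
for psi0 in np.radians([-40,0,40]):
  for th0 in np.radians([100,140,180,220]):
    s=least_squares(res,[w0[0],w0[1],psi0,th0])
    if best is None or s.cost<best.cost: best=s
print(best.x[:2],np.degrees(best.x[2:]),best.cost, np.round(best.fun,1))
x,y,psi,th=best.x
print('stem cap px',proj(c,wpt(x,y,psi,th,.08)))
m=c["color"].copy()[130:270,180:340]; m=cv2.resize(m,(640,560),interpolation=cv2.INTER_CUBIC)
for k,a in enumerate([0,36,108,180,252,324]):
    q=proj(c,wpt(x,y,psi,th+np.radians(a),.08 if k==0 else .158))[0]; h0=proj(c,wpt(x,y,psi,0,0))[0]
    t=lambda q:tuple(int(v) for v in (q-[180,130])*4+2)
    cv2.line(m,t(h0),t(q),(255,0,0) if k==0 else (0,255,0),1)
cv2.imwrite("pics/fit0.png",m[:,:,::-1])
# bystanders heights map: print tabletop object points
for n,(u,v) in dict(cup=(320,272),pal=(222,288),eraser=(288,282),ink=(198,236),phone=(198,196),fan=(402,300),pencilA=(214,252),pencilB=(262,279)).items(): print(n,np.round(W[v,u],3))
E
```

```text
218.75 155.75 [ 0.577 -0.012  0.29 ] [ 0.577 -0.016  0.295]
275.75 163.0 [0.576 0.169 0.328] [0.572 0.164 0.327]
303.25 228.25 [0.574 0.252 0.167] [0.571 0.256 0.167]
261.25 251.25 [0.572 0.129 0.041] [0.575 0.131 0.029]
215.0 209.0 [ 0.576 -0.021  0.118] [ 0.577 -0.036  0.109]
[0.5932393  0.09739116 0.17972234]
[0.56764325 0.095673  ] [ -0.82527294 155.75544722] 6.725450179899677 [-1.1 -2.  -0.  -1.8  0.9  1.7  0.5  1.1 -0.4 -0.2]
stem cap px [[243.5861956  219.57422149]]
cup [0.629 0.343 0.107]
pal [0.739 0.12  0.01 ]
eraser [0.62  0.252 0.013]
ink [ 0.654 -0.039  0.055]
phone [ 0.448 -0.228  0.012]
fan [0.494 0.522 0.006]
pencilA [0.639 0.007 0.006]
pencilB [0.644 0.183 0.004]
```

View pics/fit0.png

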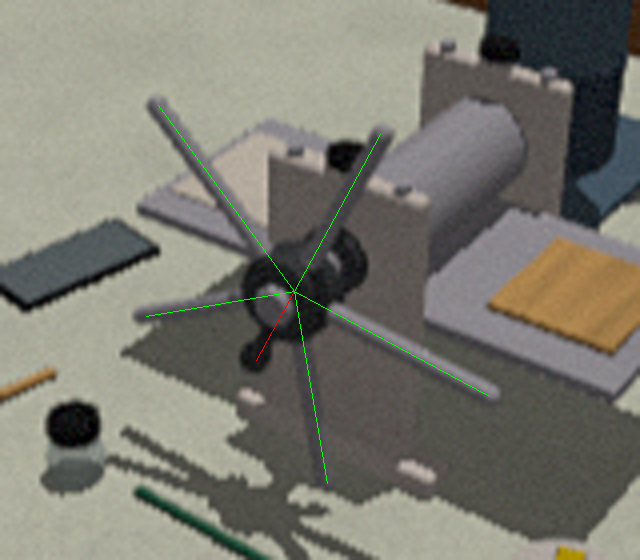

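```bash
cat >> h.py <<'E'
def fitdepth(c,p0,h=.18):
    """fit x,y,psi,th,dh to depth points of spokes (visible surface ~ within 7mm of the centre line)"""
    W=cloud(c).reshape(-1,3); W=W[np.isfinite(W).all(1)]
    cam=c["cam_to_world"][:3,3]
    p=np.r_[p0,0.0]
    for it in range(6):
        x,y,psi,th,dh=p
        def loc(p,W):
            x,y,psi,th,dh=p
            d=W-[x,y,h+dh]; X=d[:,0]*np.cos(psi)+d[:,1]*np.sin(psi); Y=-d[:,0]*np.sin(psi)+d[:,1]*np.cos(psi)
            return X,Y,d[:,2]
        def dist(p,W):
            X,Y,Z=loc(p,W); a=np.arctan2(-Y,Z)-p[3]-np.radians(36); a=(a+np.radians(36))%np.radians(72)-np.radians(36)
            R=np.hypot(Y,Z); R_=R*np.cos(a); over=np.maximum(R_-.158,0)
            return np.sqrt(X**2+(R*np.sin(a))**2+over**2)-.007,R
        tol=.015 if it<2 else .006
        dd,R=dist(p,W); W_=W[(np.abs(dd)<tol)&(R>.05)&(R<.18)]
        s=least_squares(lambda q:np.r_[dist(q,W_)[0]*1000/np.sqrt(len(W_))*10,q[4]/.002],p,loss="soft_l1"); p=s.x
    r=dist(p,W_)[0]
    return p,len(W_),np.sqrt(np.mean(r**2))
E
python3 - <<'E'
from h import *
p0=[.5676,.0957,np.radians(-.8),np.radians(155.8)]
for n in("scene","side"):
    p,k,r=fitdepth(np.load(n+"0.npz"),p0); print(n,np.round(p[:2],4),np.degrees(p[2:4]),p[4],k,r)
E
```

```text
scene [0.5679 0.0948] [  0.31268425 155.17230985] 0.0013735666134217783 907 0.0014871896789277446
side [0.5676 0.0926] [  0.42146418 155.12708974] -0.0007648931080675286 411 0.0016966525281290107
```

```bash
cat >> h.py <<'E'
CX,CY=.5678,.094
E
python3 - <<'E'
from plant import manip, jaws, solver
from h import *
for ori in ([np.pi,0,0],[0,np.pi,0]):
    for dy,z in((0,.42),(-.13,.42),(-.13,.3),(.09,.28)):
        q=solver.ik([CX,CY+dy,z],ori); print(ori,dy,z,None if q is None else np.round(q,2))
jaws.set_gripper(0.0)
p=manip.get_obs()['ee_pos']
manip.servo_line([p[0],p[1],.45],v=.25)
print(manip.get_obs()['t'],manip.get_obs()['opening'])
E
```

```text
[3.141592653589793, 0, 0] 0 0.42 [-0.69  0.29  0.59  1.51 -0.17  1.39 -0.09]
[3.141592653589793, 0, 0] -0.13 0.42 [-0.57  0.3   0.73  1.53 -0.2   1.39  0.17]
[3.141592653589793, 0, 0] -0.13 0.3 [-0.53  0.38  0.68  1.71 -0.26  1.14  0.22]
[3.141592653589793, 0, 0] 0.09 0.28 [-0.75  0.43  0.49  1.66 -0.22  1.12 -0.2 ]
[0, 3.141592653589793, 0] 0 0.42 [ 0.5   0.45 -1.07  1.44  0.4   1.48  2.58]
[0, 3.141592653589793, 0] -0.13 0.42 [-0.86  0.47  1.25  1.54 -0.44  1.45 -2.74]
[0, 3.141592653589793, 0] -0.13 0.3 [-0.78  0.52  1.1   1.72 -0.5   1.21 -2.7 ]
[0, 3.141592653589793, 0] 0.09 0.28 [-0.27  0.4  -0.16  1.63  0.07  1.12  2.7 ]
1.9417 -9.463852268489592e-05
```

```bash
cat > mv.py <<'E'
from plant import manip, jaws, solver, capture
from h import *
O=[np.pi,0,0]
def go(dy,z,v=.2,guard=None):
    g=manip.servo_line([CX,CY+dy,z],O,v=v,guard=guard)
    o=manip.get_obs(); print(round(o['t'],2),np.round(o['ee_pos']-[CX,CY,0],4),np.round(o['ft_force'],1),'STOP' if g else ''); return g
def look(n,th0):
    c=capture("scene"); np.savez(n+".npz",**c); cv2.imwrite(f"pics/{n}.png",cv2.resize(c["color"][110:280,160:350],None,fx=3,fy=3,interpolation=cv2.INTER_CUBIC)[:,:,::-1])
    p,k,r=fitdepth(c,[CX,CY,0,np.radians(th0)]); print('th',np.degrees(p[3]),np.round(p,4),k,r); return np.degrees(p[3])
E
python3 - <<'E'
from mv import *
manip.movep([CX,CY,.43],O); print(manip.get_obs()['t'])
go(0,.30)
go(.055,.30,v=.06,guard=15)
go(.0825,.28,v=.06,guard=15)
look("p1",134)
E
```

```text
4.225
5.03 [7.000e-04 2.000e-04 3.011e-01] [ 0.2 -0.2 -0.1] 
6.09 [1.000e-04 5.510e-02 3.001e-01] [ 0.2 -0.7 -0.3] 
6.81 [-0.0004  0.0828  0.2797] [ 0.3 -0.2  0.3] 
th 134.12407456442133 [5.6770e-01 9.4500e-02 5.5000e-03 2.3409e+00 1.3000e-03] 919 0.0014755240514276974
```

View pics/p1.png

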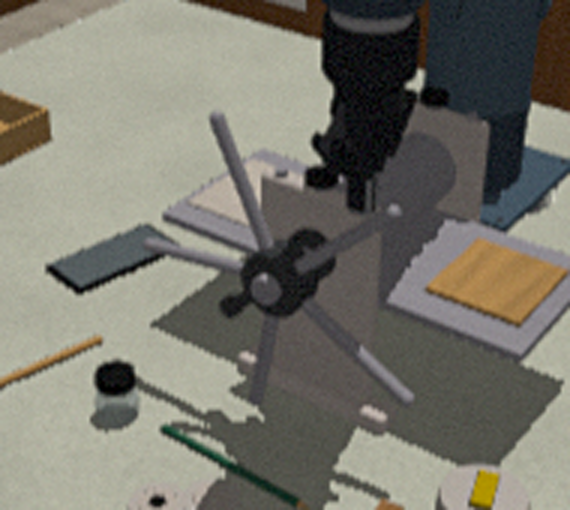

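Run:
```python
from mv import *
def push2():
    if go(-.085,.305,v=.12,guard=15): return
    if go(0,.305,v=.08,guard=15): return
    if go(.05,.303,v=.08,guard=15): return
    go(.0825,.28,v=.06,guard=15)
go(.07,.285); go(.05,.43,v=.25); go(-.13,.43,v=.25); go(-.13,.305,v=.2)
push2()
look("p2",62)
```

```text
7.11 [0.0004 0.0688 0.2856] [-0.1  1.  -0.2] 
7.84 [-0.0007  0.0506  0.4284] [-0.3 -0.3 -0.5] 
8.71 [-0.     -0.128   0.4292] [ 0.6  1.1 -0.2] 
9.48 [ 0.0008 -0.1295  0.306 ] [-0.4 -0.4  0.5] 
10.01 [ 2.000e-04 -8.520e-02  3.055e-01] [-0.2  0.3  0. ] 
11.22 [-2.000e-04 -0.000e+00  3.049e-01] [ 0.3 -0.1 -0.4] 
11.99 [1.000e-04 5.050e-02 3.032e-01] [-0.7 -0.2  0.5] 
12.81 [-0.0004  0.0827  0.2798] [-0.  0. -0.] 
th 62.291709564832765 [0.5678 0.0947 0.0063 1.0872 0.0015] 916 0.0015080028928745792
```

View pics/p2.png

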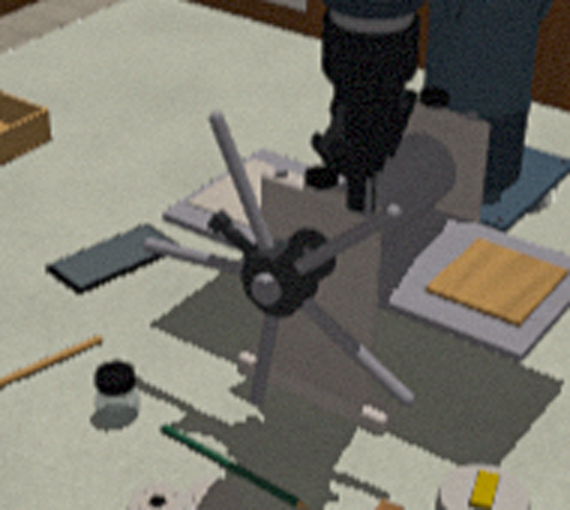

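Run:
```python
from mv import *
def push3():
    if go(-.085,.305,v=.12,guard=15): return
    if go(0,.305,v=.08,guard=15): return
    if go(.04,.292,v=.06,guard=15): return
    go(.0528,.287,v=.04,guard=15)
go(.07,.285); go(.05,.43,v=.25); go(-.13,.43,v=.25); go(-.13,.305,v=.2)
push3()
look("p3",2)
```

```text
13.11 [0.0004 0.0689 0.2856] [ 1.   0.4 -0. ] 
13.84 [-0.0007  0.0506  0.4284] [ 0.2 -0.1 -0.5] 
14.71 [-0.     -0.128   0.4292] [ 0.8 -0.1  0.4] 
15.48 [ 0.0007 -0.1295  0.306 ] [-0.3  0.8  1.1] 
16.01 [ 2.000e-04 -8.520e-02  3.055e-01] [-0.1  0.1  0.1] 
17.22 [-2.000e-04 -0.000e+00  3.049e-01] [ 0.1 -0.1 -0.2] 
18.07 [-0.0004  0.0403  0.2918] [-0.   0.2 -0.1] 
18.56 [-1.000e-04  5.350e-02  2.869e-01] [ 0.7 -0.6  0.9] 
th 2.5201452326383778 [0.5678 0.0947 0.0056 0.044  0.0015] 931 0.0014976652316127548
```

View pics/p3.png

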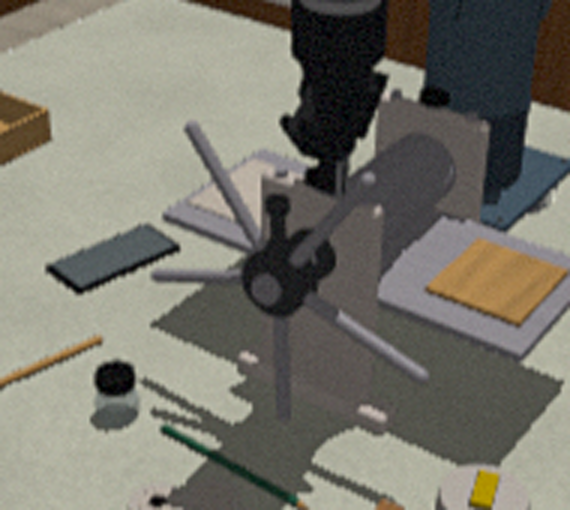

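Run:
```python
from mv import *
go(.0588,.287,v=.02,guard=15); manip.pause(.3)
print(manip.get_obs()['ee_pos']-[CX,CY,0])
th=look("p4",0)
c=capture("side"); p,k,r=fitdepth(c,[CX,CY,0,np.radians(th)]); print(np.degrees(p[3]),k,r)
```

```text
19.06 [-0.     0.059  0.287] [ 0.1 -0.5 -0.5] 
[5.12691405e-06 5.89097726e-02 2.87009405e-01]
th 0.7401337156640753 [0.5678 0.0947 0.0058 0.0129 0.0014] 930 0.0015578981596827378
0.6928867224149561 352 0.0016926717022779593
```

Run:
```python
from mv import *
go(.0608,.287,v=.02,guard=15); manip.pause(.2)
go(.045,.288,v=.05); go(.04,.43,v=.2); go(.04,.5,v=.2); manip.pause(.3)
th=look("p5",0)
c=capture("side"); p,k,r=fitdepth(c,[CX,CY,0,np.radians(th)]); print(np.degrees(p[3]),k,r)
cv2.imwrite("pics/p5full.png",capture("scene")["color"][:,:,::-1])
print(manip.get_obs()['t'])
```

```text
19.71 [0.     0.0607 0.287 ] [-0.5 -1.6 -1. ] 
20.38 [1.000e-04 4.480e-02 2.881e-01] [-1.4  1.2 -0.1] 
21.23 [-0.0006  0.0402  0.4287] [-0.4 -0.5 -0.7] 
21.73 [-2.00e-04  4.01e-02  4.99e-01] [-0.6 -0.5 -0.7] 
th 0.023402232974721632 [5.678e-01 9.480e-02 5.200e-03 4.000e-04 1.400e-03] 897 0.0014652457564881926
0.04217861497931406 406 0.0017201552666501814
22.1833
```

View pics/p5.png

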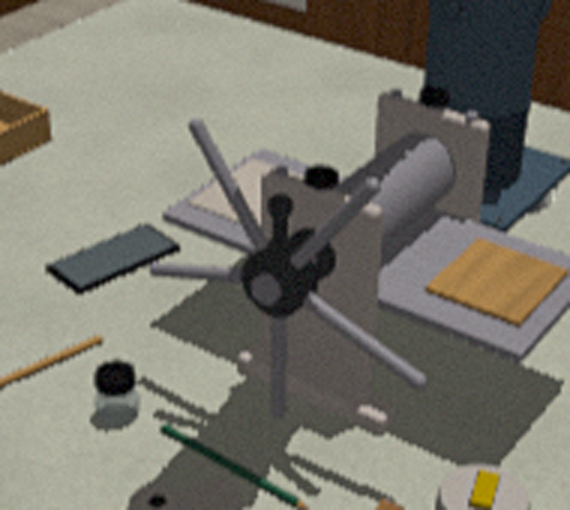

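View pics/p5full.png

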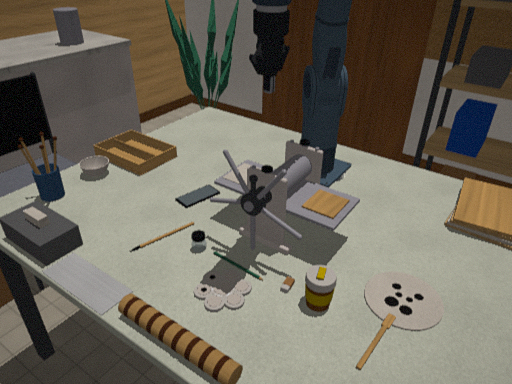

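The picture shows the stem pointing straight up at about (281,205) in the crop. The gripper is well clear, and the painting things are where they were at the start.

Run:
```python
from plant import manip
manip.hand_in()
```

```text
the job is handed in; nothing more can be done
```

The oiler stem now points straight up, and I handed the job in at about 22 s of the 54 s allowed.

- **Pushes:** With the gripper closed and pointing down, I pushed three spokes in turn across the top of the wheel. This turned it about 155°, with the last 2.5° in two small steps checked against the camera images.
- **Final angle:** With the arm withdrawn to z = 0.5 m, fits to the two cameras' depth images put the stem at 0.02° and 0.04° from vertical. Camera calibration could add a few tenths of a degree.
- **Contact:** Tool forces read after each move stayed at or below about 2 N, and no 15 N guard tripped during the pushes. By the planned geometry, the fingertips stayed above the stem's end.
- **Bystanders:** In the last picture the painting things look to be where they were at the start. I compared them by eye and did not measure them.

No check failed. My first estimates from the pictures differed from the depth fit by about 1° in wheel angle and 1° in press yaw, and I used the depth fit.

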